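Close up the packed lunch box

TASK

Pack and close the steel lunch box: put the blue snack tin in it, lying flat and right way up, then take the lid from the sloping wooden stand and seat it properly on the box. Finally swing the red wire bail over the lid until it is fully down, and leave the mug, the jar and the spatula where they are.

Things in the scene. Friction and masses are not known exactly. Their poses are not given: they have to be found in the camera images.
- box: Open steel lunch box, outside 120 (x) x 190 (y) x 58 mm high, walls and floor 4 mm thick, on a thin black mat; it cannot be moved. Origin: centre of its underside, on the counter. x points away from its front (the side nearer the robot) to its back, where the bail is hinged; z up.
- lid: Loose steel lid, 0.3 kg: plate 120 (x) x 190 (y) x 6 mm, under it a grey lip 104 x 174 mm, 8 mm deep, fitting inside the box walls with 4 mm to spare all round. Origin: centre of the plate's underside (rests on the box rim, 58 mm above the box's origin), z out of its top. Starts on the stand, tilted 30 degrees, top facing up and away from the robot. Either way round on the box is right.
- lid_handle (a point): Centre of the lid's handle bar: a square bar 14 (x) x 100 (y) x 14 (z) mm along the lid's y, its centre 40 mm above the lid's origin, carried on two posts at y = +-42 mm, with 27 mm free between bar and plate. Axes as lid.
- stand: Fixed light-wood drying stand, 200 mm wide, its board sloping down away from the robot at 30 degrees, 150 mm long, with a low ledge at the lower edge. Origin: on the counter below the middle of the board, whose face is 70 mm above it; x points horizontally down-slope, away from the robot.
- tin: Closed blue snack tin with a white band and a yellow panel on top, 95 (x) x 50 (y) x 36 mm high, about 0.2 kg, loose on the counter. Origin: centre of its underside, z up.
- bail (a joint): Angle of the red wire bail, rad: 0 = fully down over the lid (arms level), 1.57 = upright, at most 2.0; starts open, leaning back. A stiff hinge: it stays where it is left. It can only come fully down when the lid is seated.
- bail_bar (a point): Middle of the bail's cross bar: round, 10 mm thick, 140 mm long along the box's y, 164 mm from the hinge line. Two 8 mm thick arms at y = +-70 mm join it to the hinge. When down it is level, 30 mm in front of the lid's front edge and 69 mm above the counter.
- bail_hinge (a point): Point on the bail's hinge line (along the box's y), at x = 74, y = 0, z = 69 mm in the box's frame. Axes as box. The bar moves from above it towards the box's -x and down.
- mug: Bystander: blue mug, 80 mm across, 90 mm high; origin at its underside.
- jar: Bystander: amber jar with brass cap, 68 mm across, 85 mm high; origin at its underside.
- spatula: Bystander: wooden-handled spatula lying on the counter; origin at its underside.
Mind the look-alikes: they are no part of the job. Of the things that look like the tin, take the one that is farthest to the robot's left at the start.

How it is judged:
By the outcome, as a careful person would: the job done as asked, in the order asked, and still so for the second after the job is handed in, with the robot touching nothing.
It also fails if it takes over 72 s, if anything falls off the work surface, if the arm or the gripper's body presses on something with over 40 N, if the wrist force passes 120 N, or if a joint passes its speed limit or range.

ROBOT

A 6-joint arm with a two-finger parallel gripper is mounted at the origin on the work surface. World frame = base frame: x ahead of the robot, y to its left, z up, the work surface at z = 0. Lengths are in m, angles in degrees, forces in N, time in s.
With the tool pointing down it reaches from about 0.35 to 0.925 m from the base axis. Payload 6.4 kg.
Tool frame: the origin (TCP) lies midway between the tips of the shut fingers; the grasp point (between the pads) lies 19 mm behind it; z points along the fingers, y is the line along which they close (so a half turn about z gives the same grasp; the last joint's range is limited). The gripper opens to 94 mm and grips with 3 to 60 N. Pads are 16 mm wide; open, the fingers measure 119 mm over their backs; the gripper's body (75 mm by 177 mm) begins 78 mm behind the grasp point.
Start: joints at [-86.408, 14.043, 89.255, -0, 76.702, -9.975], TCP at [0.152, -0.632, 0.205] pointing down, gripper open.
Joint ranges: [-179.41, 179.41], [-58.25, 129.5], [7.25, 145.43], [-54.29, 234.29], [11.92, 165.04], [-157.13, 157.13]. Speed limits (degrees/s): [147.25, 147.25, 180, 180, 180, 180].

INTERFACE

Orientations are given as a 3x3 rotation matrix whose columns are the frame's x, y, z axes.
In Python, from workcell import r gives the robot as it stands. The module is installed in compiled form; this text tells all that it offers.
- The arm moves only by the tool servo_tool, never from a script. Its argument "rows" is a list of rows, each a list of 7 numbers: the shift along the tool's x, y, z in units of 0.02 m (1.0 is 0.02 m), then the turn, a rotation vector about the tool's x, y, z in units of pi rad (1.0 is pi rad), then the opening, from 0 (shut) to 1 (fully open). In form: [[tx, ty, tz, wx, wy, wz, jaw], ...]. A call has 1 to 5 rows; each row shifts and turns the commanded pose from where the row before left it, along the tool's axes as they then stand; what a row does not reach is not made up. A row lasts 1/12 s, in which the tool goes at most 41.7 mm and 7.16 degrees, less where a joint would pass 70% of its speed; a pose out of reach is approached as far as the arm can. A call with a number of a shift or a turn outside -1 to 1 is refused whole. A call with a gripper value outside its range is refused whole. The fingers move at their own pace and stop on an object; "force" is the grip in N (left out, the last holds). Time passes only in rows, so rows that do not move let the fingers close. It gives the time, the measured TCP pose, the force, the opening and the grip force at its end, in the units of the state.
- r.get_state(): the state, without advancing time (a new reading comes with each control period).
- r.snapshot(name): name is "scene" or "side" or "wrist"; returns a dict with "frame" (480x640x3 uint8, red, green, blue), "mtx" (3x3 intrinsics, pixels), "position" and "attitude" of the camera in the world. Camera axes: x right, y up, looking along -z (the intrinsics and any distortion apply to the point x, -y, -z); pixel columns grow to the right and rows downward; lengths in m; the calibration is good to about 2 mm. A picture is of the moment at which its call begins. There is no depth.
- r.sign_off(): hands the job in; it is judged then, once.
The state is a dict: "t": time; "joint_positions": joint angles; "joint_vel": joint speeds; "tau": joint torques, N m; "eef_pos": TCP position; "tool_rot": TCP orientation; "wrist_force": force on the tool from outside, world axes, zero at the start; "wrist_torque": the same for the moment, N m; "grip_width": opening from 0.0 (shut) to 1.0 (fully open); "gripper_force": force on a finger pad.
Only numpy, scipy, OpenCV 4.12 (cv2) and the standard library are available. Lean on these libraries where they do the work, as an engineer would, in place of code of your own. Each camera call takes 0.05 s, during which the arm holds its last target. There are 200 camera calls.

## Working session

There is one attempt and no reset: what is moved stays moved. The work goes in short steps, Python scripts to look and compute and a tool call to move; the robot and the scene stay as the last step left them, time stands still between calls to the robot, and variables do not carry over. Pictures are saved under pics/ and viewed, at most 10 in all, crops included, and the job is handed in when it is done.

Besides the shell and the picture viewer there is one more tool, called after "Request:" in YAML: its name, and indented under it one key for each argument. servo_tool: Moves the arm, as the interface text tells. Its arguments: {"type":"object","properties":{"rows":{"type":"array","items":{"type":"array","items":{"type":"number"}}},"force":{"type":"number"}},"required":["rows"]}

```bash
mkdir -p pics; cat > h.py <<'E'
import numpy as np, cv2
from workcell import r
def snap(n):
    s=r.snapshot(n); return s['frame'],np.array(s['mtx']),np.array(s['position']),np.array(s['attitude'])
def ray(K,R,u,v):
    d=np.array([(u-K[0,2])/K[0,0],-(v-K[1,2])/K[1,1],-1.]); d=R@d; return d/np.linalg.norm(d)
def onz(K,p,R,u,v,z):
    d=ray(K,R,u,v); return p+d*(z-p[2])/d[2]
def proj(K,p,R,X):
    c=R.T@(np.array(X)-p); return np.array([K[0,2]-K[0,0]*c[0]/c[2],K[1,2]+K[1,1]*c[1]/c[2]])
def tri(views):
    A=np.zeros((3,3));b=np.zeros(3)
    for K,p,R,u,v in views:
        d=ray(K,R,u,v);M=np.eye(3)-np.outer(d,d);A+=M;b+=M@p
    return np.linalg.solve(A,b)
E
python3 - <<'E'
from h import *
import pickle
D={}
for n in ['scene','side']:
    D[n]=snap(n); cv2.imwrite(f'pics/{n}0.png',D[n][0][:,:,::-1]); print(n,D[n][1:])
pickle.dump(D,open('d0.pkl','wb'))
s=r.get_state(); print({k:np.round(v,3) for k,v in s.items()}); print(r.snapshot('scene').keys())
E
```

```text
scene (array([[611.02953906,   0.        , 325.71866061],
       [  0.        , 611.02953906, 233.60728334],
       [  0.        ,   0.        ,   1.        ]]), array([ 1.55725456, -0.60982664,  1.02001268]), array([[ 0.47719102, -0.51622636,  0.71119553],
       [ 0.87870773,  0.29198483, -0.37764744],
       [-0.01270674,  0.80514297,  0.59294463]]))
side (array([[609.23784853,   0.        , 311.19857056],
       [  0.        , 609.23784853, 231.08598871],
       [  0.        ,   0.        ,   1.        ]]), array([-0.07275113,  1.034829  ,  1.37437208]), array([[-0.88082911,  0.3530933 , -0.31538103],
       [-0.47337918, -0.6466889 ,  0.59808496],
       [ 0.00722638,  0.67610546,  0.73676943]]))
{'t': np.float64(0.1), 'joint_positions': array([-86.409,  14.08 ,  89.316,   0.   ,  76.702,  -9.974]), 'joint_vel': array([-0.095, -0.187, -0.225,  0.034,  0.089,  0.067]), 'tau': array([ 0.0000e+00, -4.1691e+01, -3.1553e+01,  6.9000e-02,  3.1000e-02,
       -0.0000e+00]), 'eef_pos': array([ 0.152, -0.631,  0.204]), 'tool_rot': array([[ 0.972,  0.235, -0.   ],
       [ 0.235, -0.972,  0.002],
       [ 0.   , -0.002, -1.   ]]), 'wrist_force': array([-0.056,  0.265,  0.059]), 'wrist_torque': array([-0.037, -0.009, -0.01 ]), 'gripper_force': np.float64(0.0), 'grip_width': np.float64(1.005)}
dict_keys(['frame', 'mtx', 'position', 'attitude'])
```

View pics/scene0.png

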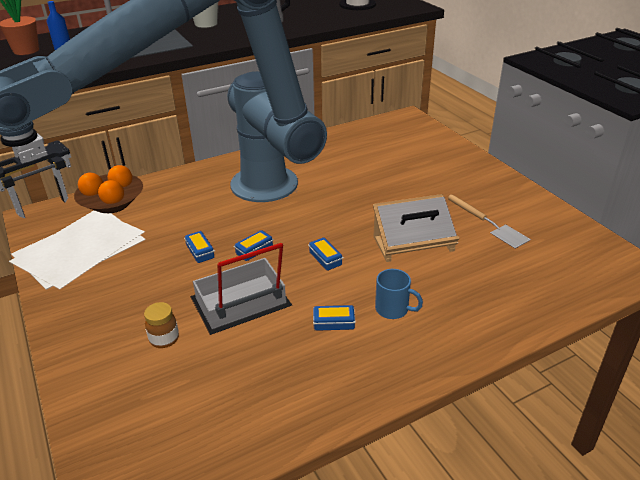

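View pics/side0.png

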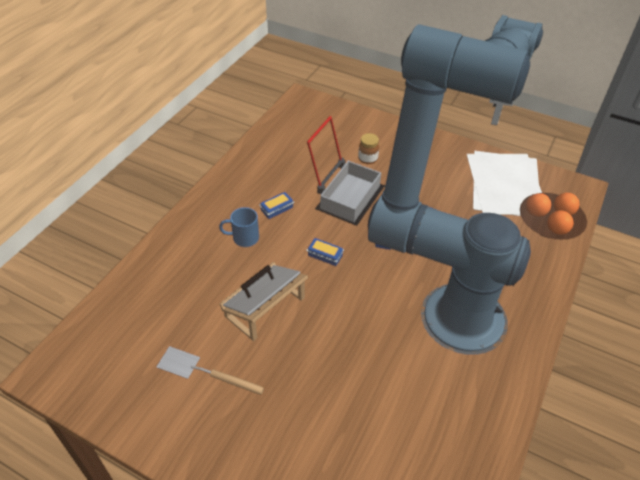

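The scene view shows four blue/yellow tins, at about (199,246), (253,243), (325,253) and (334,317). The box is at (240,290) with the red bail upright, the lid on its stand at (415,225), the mug at (393,294), the jar at (160,325) and the spatula at (490,222). The side view shows two tins, at (325,250) and (277,204); the arm hides the other two. Next I measure which tin lies farthest left (largest y).

```bash
python3 - <<'E'
from h import *
import pickle
D=pickle.load(open('d0.pkl','rb'))
def blobs(m,a=15):
    n,l,st,c=cv2.connectedComponentsWithStats(m.astype(np.uint8))
    return [(l==i,st[i],c[i]) for i in range(1,n) if st[i][4]>a]
for nm in ['scene','side']:
    im,K,p,R=D[nm]; h=cv2.cvtColor(im,cv2.COLOR_RGB2HSV)
    H,S,V=[h[:,:,i].astype(int) for i in range(3)]
    print(nm,'yellow')
    for m,st,c in blobs((H>21)&(H<32)&(S>190)&(V>150)):
        v,u=np.nonzero(m); P=np.array([onz(K,p,R,a,b,.036)[:2] for a,b in zip(u,v)])
        (cx,cy),wh,an=cv2.minAreaRect((P*1000).astype(np.float32)); print(st,c.round(1),P.mean(0).round(4),np.round((cx,cy),1),np.round(wh,1),round(an,1))
    print('red')
    for m,st,c in blobs(((H<5)|(H>174))&(S>180)&(V>80)):
        v,u=np.nonzero(m); hull=cv2.approxPolyDP(cv2.convexHull(np.c_[u,v].astype(np.int32)),3,True); print(st,c.round(1),hull[:,0].tolist())
im=D['scene'][0]
a=cv2.resize(im[180:350,140:480],None,fx=2.35,fy=2.35,interpolation=cv2.INTER_CUBIC); cv2.imwrite('pics/sc1.png',a[:,:,::-1])
E
```

```text
scene yellow
[241 233  25  14 144] [252.9 239.6] [ 0.3045 -0.1662] [ 304.2 -166.1] [25.6 66.8] 13.2
[190 234  18  15 154] [198.4 241.1] [ 0.2382 -0.2967] [ 237.8 -296.9] [66.3 27.5] 1.6
[315 240  21  17 162] [325.3 248. ] [ 0.4326 -0.0146] [431.7 -15.2] [65.6 26.7] 2.4
[319 308  30   9 249] [333.5 311.8] [ 0.6538 -0.113 ] [ 654.4 -113.3] [67.5 26.6] 60.7
red
[218 243  65  65 458] [250.3 262.2] [[281, 243], [278, 287], [220, 307], [218, 263]]
side yellow
red
[309 122  17  19  26] [317.3 131. ] [[325, 122], [309, 140]]
```

View pics/sc1.png

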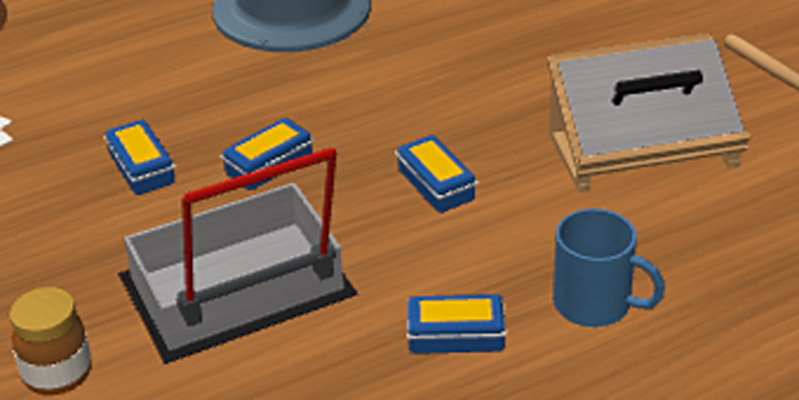

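The crop confirms it. Of the four lookalikes, (199,246), (253,243), (325,253) and (334,317), the one at (325,253) has the largest y (−0.015, against −0.11, −0.17 and −0.30). So that is the robot's leftmost and the tin I want. It sits yellow side up, with its panel measuring 66×27 mm like the others. Next I measure the box, bail and lid.

```bash
python3 - <<'E'
from h import *
import pickle
D=pickle.load(open('d0.pkl','rb'))
roi={'scene':{'box':(185,235,300,335),'lid':(365,190,465,255)},'side':{'box':(315,155,392,225),'lid':(215,255,315,320)}}
for nm in roi:
    im,K,p,R=D[nm]; h=cv2.cvtColor(im,cv2.COLOR_RGB2HSV); S,V=h[:,:,1].astype(int),h[:,:,2].astype(int)
    for o,(a,b,c,d) in roi[nm].items():
        m=np.zeros(S.shape,np.uint8); m[b:d,a:c]=((S<50)&(V>75))[b:d,a:c]
        n,l,st,ce=cv2.connectedComponentsWithStats(m); i=1+st[1:,4].argmax()
        v,u=np.nonzero(l==i); P=cv2.approxPolyDP(cv2.convexHull(np.c_[u,v].astype(np.int32)),2.5,True)[:,0]
        print(nm,o,st[i]); 
        for q in P: print('  ',q,onz(K,p,R,*q,.058).round(4) if o=='box' else '')
    m=((V<45)&(S<120)); 
    a,b,c,d=roi[nm]['lid']; v,u=np.nonzero(m[b:d,a:c]); print('black handle', cv2.boundingRect(np.c_[u+a,v+b].astype(np.int32)), cv2.minAreaRect(np.c_[u+a,v+b].astype(np.float32)))
sc=[cv2.resize(D['side'][0][110:230,300:400],None,fx=4,fy=4,interpolation=cv2.INTER_CUBIC),cv2.resize(D['side'][0][240:360,215:315],None,fx=4,fy=4,interpolation=cv2.INTER_CUBIC)]
cv2.imwrite('pics/sd1.png',np.hstack(sc)[:,:,::-1])
E
```

```text
scene box [ 193  273   93   56 1815]
   [285 302] [ 0.591 -0.206  0.058]
   [212 328] [ 0.5881 -0.3824  0.058 ]
   [196 298] [ 0.477  -0.3814  0.058 ]
   [193 281] [ 0.4152 -0.3679  0.058 ]
   [216 273] [ 0.414  -0.3088  0.058 ]
   [280 279] [ 0.5115 -0.1815  0.058 ]
   [284 285] [ 0.5361 -0.1825  0.058 ]
scene lid [ 378  197   78   49 2518]
   [455 235] 
   [388 245] 
   [378 206] 
   [443 197] 
black handle (401, 210, 38, 15) ((419.3808288574219, 216.76116943359375), (8.757782936096191, 38.279476165771484), 80.83765411376953)
side box [ 318  159   63   63 2417]
   [380 173] [ 0.4165 -0.3633  0.058 ]
   [378 188] [ 0.3936 -0.296   0.058 ]
   [354 221] [ 0.3981 -0.1308  0.058 ]
   [320 207] [ 0.5143 -0.1342  0.058 ]
   [318 187] [ 0.561  -0.2096  0.058 ]
   [342 159] [ 0.5542 -0.366   0.058 ]
side lid [ 224  266   76   49 1510]
   [299 272] 
   [249 314] 
   [224 305] 
   [272 266] 
black handle (0, 0, 0, 0) ((0.0, 0.0), (0.0, 0.0), 0.0)
```

View pics/sd1.png

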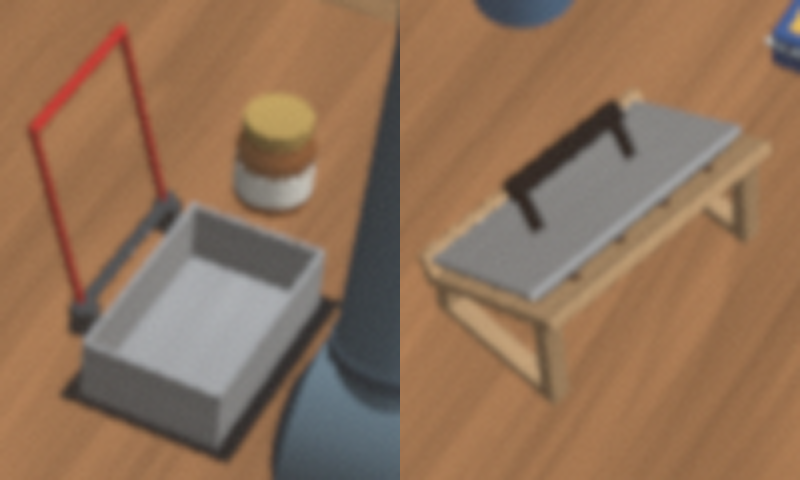

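Side crop (4×): the box rim corners are at full-image pixels (348.7,160.7), (380.7,173), (354.2,209.2) and (321,196.2). The bail's top corners are at (308.7,142.5) and (330.7,117.7). The lid's handle bar runs from (242.5,286.7) to (268.7,266.7).

```bash
python3 - <<'E'
from h import *
import pickle
D=pickle.load(open('d0.pkl','rb'))
sc=D['scene'][1:]; sd=D['side'][1:]
for q in [(348.7,160.7),(380.7,173),(354.2,209.2),(321,196.2)]: print('side rim',onz(*sd,*q,.058).round(4))
for q in [(193.5,281),(265.5,258.3)]: print('scene rim',onz(*sc,*q,.058).round(4))
T=lambda a,b: tri([(*sc,*a),(*sd,*b)])
f=T((193.5,281),(380.7,173)); print('frontjar tri',f.round(4))
A=T((219.1,264.3),(330.7,117.7));B=T((281.3,245.5),(308.7,142.5)); print('bail',A.round(4),B.round(4),np.linalg.norm(A-B))
A=T((401.5,218),(242.5,286.7));B=T((438.5,212),(268.7,266.7)); print('handle x',A.round(4),B.round(4))
A=T((401.5,218),(268.7,266.7));B=T((438.5,212),(242.5,286.7)); print('handle ',A.round(4),B.round(4),np.linalg.norm(A-B))
# lid plate corners
s=[(455,235),(388,245),(378,206),(443,197)]; d=[(272,266),(299,272),(249,314),(224,305)]
import itertools
for a in s: print(a,[ (b,T(a,b).round(4).tolist()) for b in d])
E
```

```text
side rim [ 0.5311 -0.369   0.058 ]
side rim [ 0.4145 -0.3644  0.058 ]
side rim [ 0.4189 -0.1757  0.058 ]
side rim [ 0.5335 -0.1774  0.058 ]
scene rim [ 0.4157 -0.3668  0.058 ]
scene rim [ 0.4209 -0.1795  0.058 ]
frontjar tri [ 0.4148 -0.3663  0.0568]
bail [ 0.5908 -0.3457  0.2257] [ 0.5941 -0.207   0.225 ] 0.13870329921921518
handle x [0.5154 0.2183 0.09  ] [0.5215 0.2259 0.1359]
handle  [0.5053 0.1747 0.1104] [0.531  0.2694 0.1137] 0.09819348139179244
(455, 235) [((272, 266), [0.5553, 0.2176, 0.0989]), ((299, 272), [0.5094, 0.2169, 0.0862]), ((249, 314), [0.5254, 0.3064, 0.0293]), ((224, 305), [0.57, 0.3043, 0.0506])]
(388, 245) [((272, 266), [0.524, 0.1266, 0.052]), ((299, 272), [0.4743, 0.1234, 0.0331]), ((249, 314), [0.4921, 0.2131, -0.0168]), ((224, 305), [0.5402, 0.2131, 0.0107])]
(378, 206) [((272, 266), [0.475, 0.1543, 0.1269]), ((299, 272), [0.4263, 0.1519, 0.1096]), ((249, 314), [0.4423, 0.2378, 0.0688]), ((224, 305), [0.4891, 0.2372, 0.0935])]
(443, 197) [((272, 266), [0.5037, 0.2447, 0.1673]), ((299, 272), [0.4586, 0.2448, 0.1553]), ((249, 314), [0.4727, 0.33, 0.1079]), ((224, 305), [0.5163, 0.3273, 0.1274])]
```

Request:
servo_tool:
  rows:
    - [0.9,-0.7,-0.4,0,0,0,1]
    - [0.9,-0.7,-0.4,0,0,0,1]
    - [0.9,-0.7,-0.4,0,0,0,1]
    - [0.9,-0.7,-0.4,0,0,0,1]
    - [0.9,-0.7,-0.4,0,0,0,1]

```text
t: 0.57
eef_pos: [0.224, -0.5416, 0.2454]
tool_rot: [[0.972, 0.234, -0.0], [0.234, -0.972, 0.001], [0.0, -0.001, -1.0]]
wrist_force: [-0.2, -0.1, 0.4]
grip_width: 1.004
gripper_force: 0.0
```

Request:
servo_tool:
  rows:
    - [0.9,-0.7,-0.4,0,0,0,1]
    - [0.9,-0.7,-0.4,0,0,0,1]
    - [0.9,-0.7,-0.4,0,0,0,1]
    - [0.9,-0.7,-0.4,0,0,0,1]
    - [0.9,-0.7,-0.4,0,0,0,1]

```text
t: 0.98
eef_pos: [0.2951, -0.4524, 0.2856]
tool_rot: [[0.972, 0.234, -0.0], [0.234, -0.972, 0.0], [-0.0, -0.0, -1.0]]
wrist_force: [-0.1, -0.5, 0.1]
grip_width: 1.004
gripper_force: 0.0
```

Request:
servo_tool:
  rows:
    - [0.9,-0.7,-0.4,0,0,0,1]
    - [0.9,-0.7,-0.4,0,0,0,1]
    - [0.9,-0.7,-0.4,0,0,0,1]
    - [0.9,-0.7,-0.4,0,0,0,1]
    - [0.9,-0.7,-0.4,0,0,0,1]

```text
t: 1.4
eef_pos: [0.3662, -0.3633, 0.3256]
tool_rot: [[0.972, 0.234, -0.0], [0.234, -0.972, 0.0], [-0.0, -0.0, -1.0]]
wrist_force: [0.3, 0.1, -0.0]
grip_width: 1.002
gripper_force: 0.0
```

Request:
servo_tool:
  rows:
    - [0.9,-0.7,-0.4,0,0,0,1]
    - [0.9,-0.7,-0.4,0,0,0,1]
    - [0.9,-0.7,-0.4,0,0,0,1]
    - [0.9,-0.7,-0.4,0,0,0,1]
    - [0,0,0,0,0,0,1]

```text
t: 1.82
eef_pos: [0.4245, -0.291, 0.3592]
tool_rot: [[0.971, 0.238, 0.003], [0.238, -0.971, -0.001], [0.002, 0.002, -1.0]]
wrist_force: [-0.0, 0.9, 0.6]
grip_width: 0.999
gripper_force: 0.0
```

```bash
cat >> h.py <<'E'
def plan(pos,xyaw=None,n=None,R=None):
    """shift/turn in tool axes from the measured pose to the target; n = grasp direction (tool z), default down"""
    s=r.get_state(); R0=np.array(s['tool_rot']); d=R0.T@(np.array(pos)-s['eef_pos'])/.02
    print('t',round(float(s['t']),2),'pos',np.round(s['eef_pos'],4),'shift units',d.round(2))
    if R is None and xyaw is not None:
        z=np.array([0,0,-1.]) if n is None else np.array(n); a=np.radians(xyaw); x=np.array([np.cos(a),np.sin(a),0]); x-=z*(x@z); x/=np.linalg.norm(x); R=np.c_[x,np.cross(z,x),z]
    if R is not None: print('turn (pi)',(cv2.Rodrigues(R0.T@R)[0].ravel()/np.pi).round(4),'shift in end frame',(R.T@(np.array(pos)-s['eef_pos'])/.02).round(2))
E
python3 - <<'E'
from h import *
import pickle
D=snap('wrist'); pickle.dump(D,open('w1.pkl','wb')); cv2.imwrite('pics/w1.png',D[0][:,:,::-1]); print(D[1:])
plan((0.4325,-0.0148,0.08),2.4)
E
```

```text
(array([[332.80747403,   0.        , 320.25841697],
       [  0.        , 332.80747403, 238.21168872],
       [  0.        ,   0.        ,   1.        ]]), array([ 0.49042112, -0.27451684,  0.5385493 ]), array([[ 0.23814233,  0.9444608 ,  0.22645538],
       [-0.97122791,  0.23106425,  0.05766853],
       [ 0.00213993, -0.2336731 ,  0.97231286]]))
t 1.87 pos [ 0.4234 -0.2922  0.3582] shift units [  3.73 -13.38  13.89]
turn (pi) [ 0.0004 -0.0002  0.063 ] shift in end frame [  1.03 -13.84  13.91]
```

View pics/w1.png

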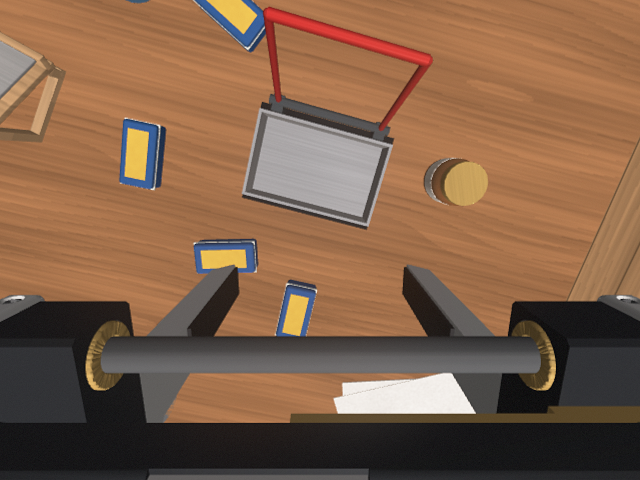

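The wrist view shows the box rim with outer corners near (262,107), (392,141), (367,226) and (244,195). The target tin is at (140,153), the jar at (465,184), and the bail bar runs from (268,14) to (430,60).

```bash
python3 - <<'E'
from h import *
import pickle
im,K,p,R=pickle.load(open('w1.pkl','rb')); h=cv2.cvtColor(im,cv2.COLOR_RGB2HSV); H,S,V=[h[:,:,i].astype(int) for i in range(3)]
for q in [(262,107),(392,141),(367,226),(244,195)]: print(onz(K,p,R,*q,.058).round(4))
m=(S<45)&(V>95); m[:, :235]=0; m[:,400:]=0; m[:98]=0; m[232:]=0
m=cv2.morphologyEx(m.astype(np.uint8),cv2.MORPH_OPEN,np.ones((2,2)))
v,u=np.nonzero(m); P=np.array([onz(K,p,R,a,b,.058)[:2] for a,b in zip(u,v)]); print(cv2.minAreaRect((P*1000).astype(np.float32)))
n,l,st,c=cv2.connectedComponentsWithStats(((H>18)&(H<32)&(S>150)&(V>150)&(np.arange(640)[None]<165)&(np.arange(480)[:,None]>100)).astype(np.uint8))
i=1+st[1:,4].argmax(); v,u=np.nonzero(l==i); P=np.array([onz(K,p,R,a,b,.036)[:2] for a,b in zip(u,v)]); print(st[i],P.mean(0),cv2.minAreaRect((P*1000).astype(np.float32)))
sd=pickle.load(open('d0.pkl','rb'))['side'][1:]
A=onz(K,p,R,268,14,.225);B=onz(K,p,R,430,60,.225);print(A,B)
im,K,p,R=pickle.load(open('d0.pkl','rb'))['side']; h=cv2.cvtColor(im,cv2.COLOR_RGB2HSV); H,S,V=[h[:,:,i].astype(int) for i in range(3)]
m=(H>18)&(H<32)&(S>110)&(V>150); n,l,st,c=cv2.connectedComponentsWithStats(m.astype(np.uint8))
for i in range(1,n):
  if 60<st[i][4]<1000: v,u=np.nonzero(l==i); P=np.array([onz(K,p,R,a,b,.036)[:2] for a,b in zip(u,v)]); print('side',st[i],P.mean(0),cv2.minAreaRect((P*1000).astype(np.float32)))
E
```

```text
[ 0.5375 -0.1827  0.058 ]
[ 0.537  -0.3667  0.058 ]
[ 0.4128 -0.3655  0.058 ]
[ 0.4145 -0.1812  0.058 ]
((473.4103088378906, -274.6119079589844), (189.6831512451172, 120.924560546875), 89.03827667236328)
[125 128  24  52 969] [ 0.43272347 -0.01250394] ((432.16009521484375, -12.541987419128418), (68.70958709716797, 29.118865966796875), 2.032264471054077)
[ 0.59375578 -0.20501222  0.225     ] [ 0.59271685 -0.34718978  0.225     ]
side [361 134  17  11 146] [ 0.52749821 -0.5307308 ] ((528.9361572265625, -529.661376953125), (56.06023406982422, 54.61773681640625), 28.760108947753906)
side [266 195  21  13 131] [ 0.65740427 -0.11169382] ((657.4016723632812, -111.66372680664062), (65.91533660888672, 26.663816452026367), 62.675994873046875)
side [314 241  23  14 168] [ 0.4342668  -0.01377689] ((434.4203186035156, -13.800980567932129), (66.94303131103516, 27.888826370239258), 1.8278465270996094)
```

Request:
servo_tool:
  rows:
    - [0,0,0,0,0,0.0313,1]
    - [0,0,0,0,0,0.0313,1]
    - [0.07,-1,0.5,0,0,0,1]
    - [0.07,-1,0.5,0,0,0,1]
    - [0.07,-1,0.5,0,0,0,1]

```text
t: 2.28
eef_pos: [0.4235, -0.2332, 0.3261]
tool_rot: [[0.999, 0.038, -0.001], [0.038, -0.999, 0.001], [-0.001, -0.001, -1.0]]
wrist_force: [0.8, 0.4, 0.9]
grip_width: 0.999
gripper_force: 0.0
```

Request:
servo_tool:
  rows:
    - [0.07,-1,0.5,0,0,0,1]
    - [0.07,-1,0.5,0,0,0,1]
    - [0.07,-1,0.5,0,0,0,1]
    - [0.07,-1,0.5,0,0,0,1]
    - [0.07,-1,0.5,0,0,0,1]

```text
t: 2.7
eef_pos: [0.4265, -0.1326, 0.2761]
tool_rot: [[0.999, 0.039, -0.001], [0.039, -0.999, 0.0], [-0.001, -0.0, -1.0]]
wrist_force: [-0.0, 0.6, -0.1]
grip_width: 1.0
gripper_force: 0.0
```

Request:
servo_tool:
  rows:
    - [0.07,-1,0.5,0,0,0,1]
    - [0.07,-1,0.5,0,0,0,1]
    - [0.07,-1,0.5,0,0,0,1]
    - [0.07,-1,0.5,0,0,0,1]
    - [0.07,-1,0.5,0,0,0,1]

```text
t: 3.12
eef_pos: [0.4297, -0.0325, 0.2262]
tool_rot: [[0.999, 0.039, -0.001], [0.039, -0.999, -0.0], [-0.001, 0.0, -1.0]]
wrist_force: [0.2, -0.4, -0.3]
grip_width: 1.001
gripper_force: 0.0
```

Request:
servo_tool:
  rows:
    - [0,-0.9,1,0,0,0,1]
    - [0,0,1,0,0,0,1]
    - [0,0,1,0,0,0,1]
    - [0,0,1,0,0,0,1]
    - [0,0,0,0,0,0,1]

```text
t: 3.53
eef_pos: [0.4261, -0.0143, 0.1428]
tool_rot: [[0.999, 0.039, -0.009], [0.039, -0.999, 0.002], [-0.009, -0.003, -1.0]]
wrist_force: [0.1, 0.6, 0.0]
grip_width: 0.998
gripper_force: 0.0
```

```bash
python3 - <<'E'
from h import *
plan((0.433,-0.0135,0.007),2.0)
im,K,p,R=snap('wrist'); h=cv2.cvtColor(im,cv2.COLOR_RGB2HSV); H,S,V=[h[:,:,i].astype(int) for i in range(3)]
n,l,st,c=cv2.connectedComponentsWithStats(((H>18)&(H<32)&(S>150)&(V>150)).astype(np.uint8))
for i in range(1,n):
  if st[i][4]>800: v,u=np.nonzero(l==i); P=np.array([onz(K,p,R,a,b,.036)[:2] for a,b in zip(u,v)]); print(st[i],P.mean(0),cv2.minAreaRect((P*1000).astype(np.float32)))
E
```

```text
t 3.53 pos [ 0.4261 -0.0143  0.1428] shift units [ 0.4  -0.01  6.79]
turn (pi) [-0.0008  0.0027  0.0014] shift in end frame [ 0.35 -0.03  6.79]
[ 302  190   35   78 2555] [ 0.43342982 -0.01241947] ((431.8853454589844, -12.485998153686523), (69.43214416503906, 29.208650588989258), 1.9016655683517456)
```

Request:
servo_tool:
  rows:
    - [0.1,0,1,0,0,0,1]
    - [0.1,0,1,0,0,0,1]
    - [0,0,1,0,0,0,1]
    - [0,0,1,0,0,0,1]
    - [0,0,1,0,0,0,1]

```text
t: 4.0
eef_pos: [0.4348, -0.0154, 0.0481]
tool_rot: [[0.999, 0.039, 0.003], [0.039, -0.999, -0.001], [0.003, 0.001, -1.0]]
wrist_force: [0.1, -0.2, 0.2]
grip_width: 1.002
gripper_force: 0.0
```

Request:
servo_tool:
  rows:
    - [0,0,0.8,0,0,0,1]
    - [0,0,0.4,0,0,0,1]
    - [0,0,0,0,0,0,1]
    - [0,0,0,0,0,0,1]
    - [0,0,0,0,0,0,1]

```text
t: 4.42
eef_pos: [0.4348, -0.0149, 0.0249]
tool_rot: [[0.999, 0.04, 0.003], [0.04, -0.999, -0.001], [0.002, 0.001, -1.0]]
wrist_force: [0.4, -0.4, -1.0]
grip_width: 1.0
gripper_force: 0.0
```

```bash
python3 -c "
from h import *
plan((0.433,-0.0135,0.007),2.0)"
```

```text
t 4.42 pos [ 0.4348 -0.0149  0.0249] shift units [-0.09 -0.08  0.89]
turn (pi) [ 0.0003 -0.0008  0.0016] shift in end frame [-0.09 -0.08  0.89]
```

Request:
servo_tool:
  rows:
    - [-0.1,-0.05,0.5,0,0,0,1]
    - [0,0,0.4,0,0,0,1]
    - [0,0,0,0,0,0,0.4]
    - [0,0,0,0,0,0,0.4]
    - [0,0,0,0,0,0,0.4]
  force: 25

```text
t: 4.83
eef_pos: [0.4315, -0.0134, 0.0054]
tool_rot: [[0.999, 0.04, -0.0], [0.04, -0.999, 0.0], [-0.0, -0.0, -1.0]]
wrist_force: [0.0, -0.9, -0.5]
grip_width: 0.822
gripper_force: 0.0
```

Request:
servo_tool:
  rows:
    - [0,0,0,0,0,0,0.4]
    - [0,0,0,0,0,0,0.4]
    - [0,0,0,0,0,0,0.4]
    - [0,0,0,0,0,0,0.4]

```text
t: 5.17
eef_pos: [0.4316, -0.0135, 0.0056]
tool_rot: [[0.999, 0.04, 0.0], [0.04, -0.999, 0.0], [0.0, -0.0, -1.0]]
wrist_force: [0.2, 1.4, 0.7]
grip_width: 0.538
gripper_force: 0.7
```

Request:
servo_tool:
  rows:
    - [0,0,0,0,0,0,0.35]
    - [0,0,0,0,0,0,0.35]
    - [0,0,-0.5,0,0,0,0.35]
    - [0,0,-1,0,0,0,0.35]
    - [0,0,-1,0,0,0,0.35]

```text
t: 5.58
eef_pos: [0.4305, -0.0132, 0.0557]
tool_rot: [[0.999, 0.04, -0.002], [0.04, -0.999, 0.001], [-0.002, -0.001, -1.0]]
wrist_force: [0.2, 0.1, -1.5]
grip_width: 0.533
gripper_force: 25.0
```

Request:
servo_tool:
  rows:
    - [0,0,-1,0,0,0.0183,0.35]
    - [0,0,-1,0,0,0,0.35]
    - [0,0.5,-1,0,0,0,0.35]
    - [0,1,-1,0,0,0,0.35]
    - [0,1,0,0,0,0,0.35]

```text
t: 6.0
eef_pos: [0.433, -0.0647, 0.1402]
tool_rot: [[1.0, -0.016, 0.007], [-0.016, -1.0, -0.003], [0.007, 0.003, -1.0]]
wrist_force: [0.3, -1.1, -1.2]
grip_width: 0.525
gripper_force: 25.0
```

```bash
python3 -c "
from h import *
plan((0.470,-0.274,0.012),-1.0)
s=r.get_state();print(s['grip_width'],s['gripper_force'],s['wrist_force'])"
```

```text
t 6.0 pos [ 0.433  -0.0647  0.1402] shift units [ 1.96 10.42  6.46]
turn (pi) [ 0.001  -0.0024  0.0006] shift in end frame [ 2.03 10.43  6.41]
0.5246213193236761 25.00046342611313 [ 0.34083143 -1.11398725 -1.24496758]
```

Request:
servo_tool:
  rows:
    - [0.2,1,0,0,0,0,0.35]
    - [0.2,1,0,0,0,0,0.35]
    - [0.2,1,0,0,0,0,0.35]
    - [0.2,1,0,0,0,0,0.35]
    - [0.2,1,0,0,0,0,0.35]

```text
t: 6.42
eef_pos: [0.4487, -0.1647, 0.1358]
tool_rot: [[1.0, -0.017, -0.0], [-0.017, -1.0, -0.0], [-0.0, 0.0, -1.0]]
wrist_force: [0.0, 0.1, 0.1]
grip_width: 0.526
gripper_force: 25.0
```

Request:
servo_tool:
  rows:
    - [0.2,1,0,0,0,0,0.35]
    - [0.2,1,0,0,0,0,0.35]
    - [0.2,1,0,0,0,0,0.35]
    - [0.2,1,0,0,0,0,0.35]
    - [0.2,1,0,0,0,0,0.35]

```text
t: 6.83
eef_pos: [0.467, -0.265, 0.1358]
tool_rot: [[1.0, -0.017, -0.0], [-0.017, -1.0, 0.0], [-0.0, -0.0, -1.0]]
wrist_force: [-0.1, 0.8, -1.3]
grip_width: 0.53
gripper_force: 25.0
```

Request:
servo_tool:
  rows:
    - [0,0.2,1,0,0,0,0.35]
    - [0,0,1,0,0,0,0.35]
    - [0,0,0,0,0,0,0.35]
    - [0,0,0,0,0,0,0.35]

```text
t: 7.17
eef_pos: [0.4662, -0.2673, 0.0947]
tool_rot: [[1.0, -0.017, -0.002], [-0.017, -1.0, 0.002], [-0.002, -0.002, -1.0]]
wrist_force: [0.2, -0.2, -0.5]
grip_width: 0.53
gripper_force: 25.0
```

```bash
python3 -c "
from h import *
plan((0.470,-0.274,0.012),-1.0)
s=r.get_state();print(s['grip_width'],s['gripper_force'],s['wrist_force'])"
```

```text
t 7.17 pos [ 0.4662 -0.2673  0.0947] shift units [0.21 0.34 4.14]
turn (pi) [-0.0007  0.0008  0.    ] shift in end frame [0.2  0.33 4.14]
0.5297481417674146 24.999590814113617 [ 0.1503421  -0.21066263 -0.53732993]
```

Request:
servo_tool:
  rows:
    - [0.2,0.3,1,0,0,0,0.35]
    - [0,0,1,0,0,0,0.35]
    - [0,0,1,0,0,0,0.35]
    - [0,0,0.7,0,0,0,0.35]
    - [0,0,0.4,0,0,0,0.35]

```text
t: 7.58
eef_pos: [0.471, -0.2738, 0.0133]
tool_rot: [[1.0, -0.017, -0.0], [-0.017, -1.0, 0.0], [-0.0, -0.0, -1.0]]
wrist_force: [-0.4, -0.3, -1.9]
grip_width: 0.528
gripper_force: 25.0
```

Request:
servo_tool:
  rows:
    - [0,0,0,0,0,0,0.35]
    - [0,0,0,0,0,0,0.35]

```text
t: 7.75
eef_pos: [0.4717, -0.2745, 0.0146]
tool_rot: [[1.0, -0.017, 0.001], [-0.017, -1.0, -0.001], [0.001, 0.001, -1.0]]
wrist_force: [0.1, -0.6, -0.7]
grip_width: 0.532
gripper_force: 25.0
```

Request:
servo_tool:
  rows:
    - [0,0,0.15,0,0,0,0.35]
    - [0,0,0.05,0,0,0,0.35]
    - [0,0,0,0,0,0,0.8]
    - [0,0,0,0,0,0,0.8]
    - [0,0,0,0,0,0,0.8]

```text
t: 8.17
eef_pos: [0.4714, -0.2746, 0.0101]
tool_rot: [[1.0, -0.017, 0.001], [-0.017, -1.0, -0.001], [0.001, 0.001, -1.0]]
wrist_force: [0.1, 0.2, -0.0]
grip_width: 0.707
gripper_force: 0.0
```

Request:
servo_tool:
  rows:
    - [0,0,-0.3,0,0,0,0.8]
    - [0,0,-1,0,0,0,0.8]
    - [0,0,-1,0,0,0,0.8]
    - [0,0,-1,0,0,0,0.8]
    - [0,0,-1,0,0,0,0.8]

```text
t: 8.58
eef_pos: [0.4711, -0.2743, 0.097]
tool_rot: [[1.0, -0.017, 0.0], [-0.017, -1.0, -0.0], [0.0, 0.0, -1.0]]
wrist_force: [-0.7, -0.3, -0.3]
grip_width: 0.803
gripper_force: 0.0
```

Request:
servo_tool:
  rows:
    - [0,0,-1,0,0,0,0.6]
    - [0,0,-1,0,0,0,0.6]
    - [0,0,-1,0,0,0,0.6]
    - [0,0,-1,0,0,0,0.6]
    - [0,0,-1,0,0,0,0.6]

```text
t: 9.0
eef_pos: [0.471, -0.2742, 0.1972]
tool_rot: [[1.0, -0.017, 0.001], [-0.017, -1.0, -0.001], [0.001, 0.001, -1.0]]
wrist_force: [0.1, 0.1, -0.7]
grip_width: 0.604
gripper_force: 0.0
```

```bash
python3 - <<'E'
from h import *
im,K,p,R=snap('wrist'); cv2.imwrite('pics/w2.png',im[:,:,::-1]); h=cv2.cvtColor(im,cv2.COLOR_RGB2HSV); H,S,V=[h[:,:,i].astype(int) for i in range(3)]
n,l,st,c=cv2.connectedComponentsWithStats(((H>18)&(H<32)&(S>150)&(V>150)).astype(np.uint8))
for i in range(1,n):
  if st[i][4]>400: v,u=np.nonzero(l==i); P=np.array([onz(K,p,R,a,b,.04)[:2] for a,b in zip(u,v)]); print(st[i],P.mean(0),cv2.minAreaRect((P*1000).astype(np.float32)))
nrm=lambda yaw:-np.array([np.sin(np.pi/6)*np.cos(yaw),np.sin(np.pi/6)*np.sin(yaw),np.cos(np.pi/6)])
y=np.radians(-14.7); n=nrm(y); hc=np.array([.5165,.223,.111]); print('n',n)
for off in [-.08,.019]: plan(hc+off*n,75.3,n)
E
```

```text
[  97    0   66   63 1449] [ 0.65654887 -0.09910391] ((654.109375, -109.73927307128906), (62.66947555541992, 28.5438289642334), 62.444175720214844)
[ 307  191   29   66 1772] [ 0.47253851 -0.2746351 ] ((472.58197021484375, -274.74017333984375), (28.444190979003906, 68.27061462402344), 88.65675354003906)
[328 390  25  24 585] [ 0.25928054 -0.29417961] ((259.0296630859375, -293.9489440917969), (28.593341827392578, 31.864776611328125), 89.30039978027344)
n [-0.48363388  0.12687897 -0.8660254 ]
t 9.05 pos [ 0.473  -0.2758  0.2019] shift units [  3.68 -24.51   0.97]
turn (pi) [ 0.1439 -0.1114 -0.4135] shift in end frame [24.68 -1.39  2.05]
t 9.05 pos [ 0.473  -0.2758  0.2019] shift units [  1.25 -25.12   5.24]
turn (pi) [ 0.1439 -0.1114 -0.4135] shift in end frame [24.68 -1.39  7.  ]
```

View pics/w2.png

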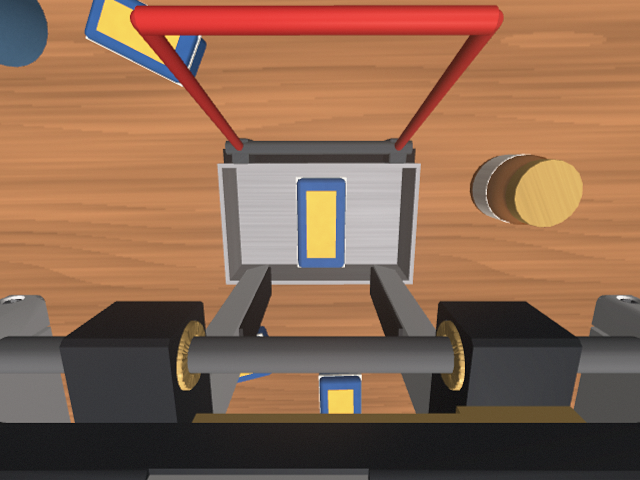

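The tin lies flat inside the box, yellow side up, centred at (321,223), with clear floor all round. Next I move over to the lid.

Request:
servo_tool:
  rows:
    - [0.15,-1,0,0,0,0,0.6]
    - [0.15,-1,0,0,0,0,0.6]
    - [0.15,-1,0,0,0,0,0.6]
    - [0.15,-1,0,0,0,0,0.6]
    - [0.15,-1,0,0,0,0,0.6]

```text
t: 9.47
eef_pos: [0.4876, -0.1735, 0.1952]
tool_rot: [[1.0, -0.018, 0.0], [-0.018, -1.0, 0.0], [0.0, -0.0, -1.0]]
wrist_force: [-0.6, 0.4, 0.3]
grip_width: 0.601
gripper_force: 0.0
```

Request:
servo_tool:
  rows:
    - [0.15,-1,0,0,0,0,0.6]
    - [0.15,-1,0,0,0,0,0.6]
    - [0.15,-1,0,0,0,0,0.6]
    - [0.15,-1,0,0,0,0,0.6]
    - [0.15,-1,0,0,0,0,0.6]

```text
t: 9.88
eef_pos: [0.5044, -0.0737, 0.1952]
tool_rot: [[1.0, -0.017, 0.0], [-0.017, -1.0, 0.0], [0.0, -0.0, -1.0]]
wrist_force: [0.5, 0.8, 0.0]
grip_width: 0.599
gripper_force: 0.0
```

Request:
servo_tool:
  rows:
    - [0.15,-1,0,0,0,0,0.6]
    - [0.15,-1,0,0,0,0,0.6]
    - [0.15,-1,0,0,0,0,0.6]
    - [0.15,-1,0,0,0,0,0.6]
    - [0.15,-1,0,0,0,0,0.6]

```text
t: 10.3
eef_pos: [0.5211, 0.026, 0.1952]
tool_rot: [[1.0, -0.017, 0.0], [-0.017, -1.0, 0.0], [0.0, -0.0, -1.0]]
wrist_force: [0.2, -0.8, -0.4]
grip_width: 0.601
gripper_force: 0.0
```

Request:
servo_tool:
  rows:
    - [0.15,-1,0,0,0,0,0.6]
    - [0.15,-1,0,0,0,0,0.6]
    - [0.15,-1,0,0,0,0,0.6]
    - [0.15,-1,0,0,0,0,0.6]
    - [0.15,-1,0,0,0,0,0.6]

```text
t: 10.72
eef_pos: [0.5378, 0.1257, 0.1952]
tool_rot: [[1.0, -0.017, -0.0], [-0.017, -1.0, 0.0], [-0.0, -0.0, -1.0]]
wrist_force: [-0.2, 0.5, -0.0]
grip_width: 0.6
gripper_force: 0.0
```

Request:
servo_tool:
  rows:
    - [0.15,-1,0,0,0,0,0.6]
    - [0.15,-1,0,0,0,0,0.6]
    - [0.15,-1,0,0,0,0,0.6]
    - [0.15,-1,0,0,0,0,0.6]
    - [0.15,-0.5,0,0,0,0,0.6]

```text
t: 11.13
eef_pos: [0.5543, 0.2162, 0.1952]
tool_rot: [[1.0, -0.016, -0.0], [-0.016, -1.0, 0.0], [-0.0, -0.0, -1.0]]
wrist_force: [0.0, -0.7, -1.0]
grip_width: 0.599
gripper_force: 0.0
```

Request:
servo_tool:
  rows:
    - [0,0,0,0.012,-0.0093,-0.0345,0.6]
    - [0,0,0,0.012,-0.0093,-0.0345,0.6]
    - [0,0,0,0.012,-0.0093,-0.0345,0.6]
    - [0,0,0,0.012,-0.0093,-0.0345,0.6]
    - [0,0,0,0.012,-0.0093,-0.0345,0.6]

```text
t: 11.55
eef_pos: [0.5545, 0.2139, 0.1954]
tool_rot: [[0.853, 0.487, -0.187], [0.514, -0.846, 0.144], [-0.088, -0.218, -0.972]]
wrist_force: [-0.1, 0.8, -0.4]
grip_width: 0.6
gripper_force: 0.0
```

Request:
servo_tool:
  rows:
    - [0,0,0,0.012,-0.0093,-0.0345,0.6]
    - [0,0,0,0.012,-0.0093,-0.0345,0.6]
    - [0,0,0,0.012,-0.0093,-0.0345,0.6]
    - [0,0,0,0.012,-0.0093,-0.0345,0.6]
    - [0,0,0,0.012,-0.0093,-0.0345,0.6]

```text
t: 11.97
eef_pos: [0.5547, 0.2137, 0.1953]
tool_rot: [[0.452, 0.793, -0.409], [0.891, -0.425, 0.161], [-0.046, -0.438, -0.898]]
wrist_force: [0.2, 0.2, -0.6]
grip_width: 0.601
gripper_force: 0.0
```

Request:
servo_tool:
  rows:
    - [0,0,0,0.012,-0.0093,-0.0345,0.6]
    - [0,0,0,0.012,-0.0093,-0.0345,0.6]
    - [0,0,0,0,0,0,0.6]
    - [0,0,0,0,0,0,0.6]

```text
t: 12.3
eef_pos: [0.5547, 0.2142, 0.1947]
tool_rot: [[0.255, 0.834, -0.49], [0.967, -0.219, 0.131], [0.003, -0.507, -0.862]]
wrist_force: [0.8, 0.2, 0.3]
grip_width: 0.604
gripper_force: 0.0
```

```bash
python3 - <<'E'
from h import *
import pickle
D=snap('wrist'); pickle.dump(D,open('w3.pkl','wb')); cv2.imwrite('pics/w3.png',D[0][:,:,::-1])
n=-np.array([.4836,-.1269,.866]); hc=np.array([.5165,.223,.111])
for off in [-.08,.019]: plan(hc+off*n,75.3,n)
im,K,p,R=D; print(p)
for s in [-1,1]:
    e=hc+s*.05*np.array([.2538,.9673,0]); print('expected bar end px',proj(K,p,R,e))
print('centre px',proj(K,p,R,hc))
E
```

```text
t 12.35 pos [0.5545 0.2142 0.1952] shift units [-0.06  0.42  0.62]
turn (pi) [-0.0024 -0.001   0.0002] shift in end frame [-0.06  0.42  0.62]
t 12.35 pos [0.5545 0.2142 0.1952] shift units [-0.08  0.46  5.57]
turn (pi) [-0.0024 -0.001   0.0002] shift in end frame [-0.06  0.42  5.57]
[0.66001315 0.25653405 0.34926575]
expected bar end px [329.88544404 297.86752055]
expected bar end px [330.69763161 182.4469436 ]
centre px [330.27462699 242.56044309]
```

View pics/w3.png

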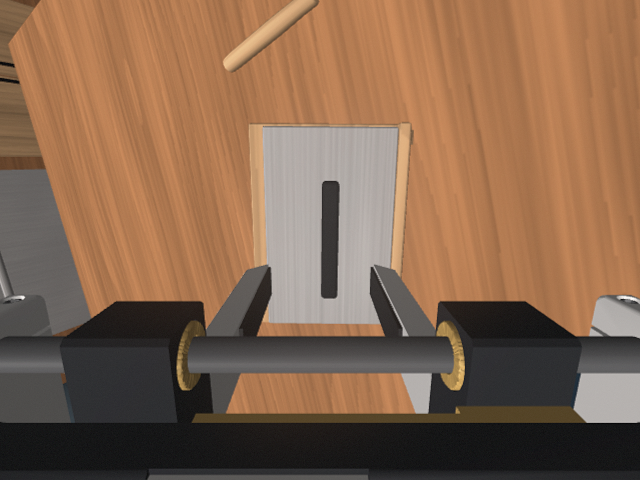

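The wrist view shows the handle bar running from (331,181) to (329,298), within about 1 px of the prediction. I'll approach along the lid's normal.

Request:
servo_tool:
  rows:
    - [-0.05,0.4,1,-0.0024,-0.001,0,0.6]
    - [0,0,1,0,0,0,0.6]
    - [0,0,1,0,0,0,0.6]
    - [0,0,1,0,0,0,0.6]
    - [0,0,0.6,0,0,0,0.6]

```text
t: 12.77
eef_pos: [0.5144, 0.2234, 0.1104]
tool_rot: [[0.252, 0.837, -0.485], [0.968, -0.218, 0.126], [-0.0, -0.502, -0.865]]
wrist_force: [0.3, -0.0, 0.3]
grip_width: 0.597
gripper_force: 0.0
```

Request:
servo_tool:
  rows:
    - [0,0,0.3,0,0,0,0.6]
    - [0,0,0.2,0,0,0,0.6]
    - [0,0,0,0,0,0,0.6]
    - [0,0,0,0,0,0,0.6]

```text
t: 13.1
eef_pos: [0.5123, 0.2247, 0.104]
tool_rot: [[0.251, 0.839, -0.482], [0.968, -0.217, 0.127], [0.002, -0.499, -0.867]]
wrist_force: [1.0, 0.1, -0.1]
grip_width: 0.603
gripper_force: 0.0
```

```bash
python3 - <<'E'
from h import *
n=-np.array([.4836,-.1269,.866]); hc=np.array([.5165,.223,.111])
plan(hc+.019*n,75.3,n)
im,K,p,R=snap('wrist'); cv2.imwrite('pics/w4.png',im[:,:,::-1])
m=(im.max(2)<75); m[:,:280]=0;m[:,370:]=0; m[300:]=0
n_,l,st,c=cv2.connectedComponentsWithStats(m.astype(np.uint8)); print([(s.tolist(),q.round(1)) for s,q in zip(st[1:],c[1:]) if s[4]>100])
for s in [-1,0,1]: print(proj(K,p,R,hc+s*.05*np.array([.2538,.9673,0])))
print(r.get_state()['wrist_force'])
E
```

```text
t 13.1 pos [0.5123 0.2247 0.104 ] shift units [-0.03  0.02  0.54]
turn (pi) [ 0.0004 -0.0001  0.001 ] shift in end frame [-0.03  0.02  0.54]
[([307, 192, 27, 108, 2755], array([319.4, 245.3]))]
[320.30688825 366.8656363 ]
[320.5626048  286.53129597]
[320.85365321 195.09731647]
[-0.17989411 -0.22757672  0.45752475]
```

Request:
servo_tool:
  rows:
    - [0,0,0.3,0,0,0,0.6]
    - [0,0,0.2,0,0,0,0.6]
    - [0,0,0,0,0,0,0]
    - [0,0,0,0,0,0,0]
    - [0,0,0,0,0,0,0]
  force: 50

```text
t: 13.57
eef_pos: [0.5066, 0.226, 0.0945]
tool_rot: [[0.251, 0.838, -0.484], [0.968, -0.217, 0.127], [0.001, -0.5, -0.866]]
wrist_force: [-0.1, 0.1, 0.5]
grip_width: 0.425
gripper_force: 0.0
```

Request:
servo_tool:
  rows:
    - [0,0,0,0,0,0,0]
    - [0,0,0,0,0,0,0]
    - [0,0,0,0,0,0,0]
    - [0,0,0,0,0,0,0]
    - [0,0,0,0,0,0,0]

```text
t: 13.98
eef_pos: [0.5063, 0.2261, 0.0948]
tool_rot: [[0.251, 0.838, -0.485], [0.968, -0.217, 0.127], [0.001, -0.501, -0.865]]
wrist_force: [-2.9, -0.2, 2.9]
grip_width: 0.145
gripper_force: 50.0
```

```bash
python3 -c "
from h import *
plan((0.4735,-0.2740,0.079),89.0)
s=r.get_state();print(s['grip_width'],s['gripper_force'],s['wrist_force'],s['joint_positions'])"
```

```text
t 13.98 pos [0.5063 0.2261 0.0948] shift units [-24.62   4.44  -1.69]
turn (pi) [-0.1664 -0.0201 -0.0734] shift in end frame [-25.03  -1.2    0.79]
0.14464295452029202 49.99539792537689 [-2.89479587 -0.17379393  2.92906093] [ 6.85613001 25.67890783 91.02328439 10.59476956 91.60219303 18.99149053]
```

Request:
servo_tool:
  rows:
    - [0,0,-0.4,0,0,0,0]
    - [0,0,-0.8,0,0,0,0]
    - [0,0,-0.8,0,0,0,0]
    - [0,0,-0.8,0,0,0,0]
    - [0,0,-0.8,0,0,0,0]

```text
t: 14.4
eef_pos: [0.5421, 0.2165, 0.157]
tool_rot: [[0.251, 0.839, -0.483], [0.968, -0.217, 0.126], [0.001, -0.5, -0.866]]
wrist_force: [0.5, 0.4, -2.8]
grip_width: 0.144
gripper_force: 50.0
```

Request:
servo_tool:
  rows:
    - [0,0,-0.8,0,0,0,0]
    - [0,0,-0.8,0,0,0,0]
    - [0,0,-0.6,0,0,0,0]
    - [0,0,0,0,0,0,0]
    - [0,0,0,-0.0333,-0.004,-0.0147,0]

```text
t: 14.82
eef_pos: [0.5641, 0.2095, 0.1918]
tool_rot: [[0.207, 0.894, -0.397], [0.978, -0.185, 0.093], [0.009, -0.408, -0.913]]
wrist_force: [-0.1, -0.2, -4.5]
grip_width: 0.144
gripper_force: 50.0
```

Request:
servo_tool:
  rows:
    - [0,0,0,-0.0333,-0.004,-0.0147,0]
    - [0,0,0,-0.0333,-0.004,-0.0147,0]
    - [0,0,0,-0.0333,-0.004,-0.0147,0]
    - [0,0,0,-0.0333,-0.004,-0.0147,0]
    - [0,0,0,0,0,0,0]

```text
t: 15.23
eef_pos: [0.5586, 0.2122, 0.1935]
tool_rot: [[0.014, 1.0, -0.001], [1.0, -0.014, -0.0], [-0.0, -0.001, -1.0]]
wrist_force: [-0.3, 0.7, -3.8]
grip_width: 0.143
gripper_force: 50.0
```

```bash
python3 - <<'E'
from h import *
import pickle
plan((0.4735,-0.2740,0.16),89.0)
s=r.get_state();print(s['grip_width'],s['gripper_force'],s['wrist_force'],s['wrist_torque'])
D=snap('wrist'); pickle.dump(D,open('w5.pkl','wb')); im,K,p,R=D; cv2.imwrite('pics/w5.png',im[:,:,::-1])
m=(im.max(2)<75); m[:,:280]=0;m[:,370:]=0; m[300:]=0
n_,l,st,c=cv2.connectedComponentsWithStats(m.astype(np.uint8)); print([(a.tolist(),q.round(1)) for a,q in zip(st[1:],c[1:]) if a[4]>100])
T=np.array(s['tool_rot']); g=s['eef_pos']-.019*T[:,2]
for q in (g+.05*T[:,0]+d*T[:,2]+e*T[:,1] for d in (-.007,.007) for e in (-.007,.007)): print(proj(K,p,R,q).round(1))
E
```

```text
t 15.23 pos [0.5586 0.2122 0.1935] shift units [-24.37  -3.92   1.69]
turn (pi) [-0.0003  0.0001  0.0012] shift in end frame [-24.38  -3.83   1.67]
0.14266764368939056 49.985454082489014 [-0.32720406  0.70966147 -3.75901033] [-0.06191847 -0.02714073  0.04876203]
[([302, 194, 38, 106, 3131], array([320.4, 249.2]))]
[304.5 197.9]
[334.9 197.9]
[305.7 194.6]
[333.7 194.6]
```

View pics/w5.png

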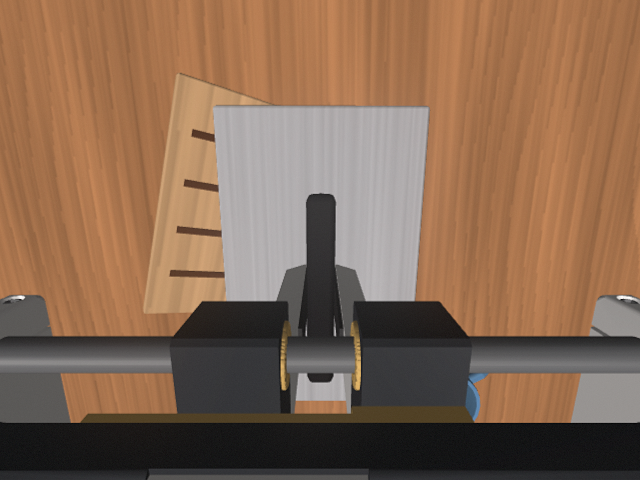

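The lid is held level, with its far plate edge running from (214,106) to (428,106). I use that edge to find the lid's offset from the tool.

```bash
python3 - <<'E'
from h import *
import pickle
im,K,p,R=pickle.load(open('w5.pkl','rb')); s=r.get_state(); T=np.array(s['tool_rot']); t=s['eef_pos']
h=cv2.cvtColor(im,cv2.COLOR_RGB2HSV); S,V=h[:,:,1].astype(int),h[:,:,2].astype(int)
m=(S<40)&(V>110)
for v in (112,130,160,200):
    u=np.nonzero(m[v,180:460])[0]+180; print(v,u.min(),u.max())
for uu in (240,320,400): print('top edge',uu,np.nonzero(m[90:140,uu])[0].min()+90)
for dz in (.032,.034,.036):
    z=t[2]+.019-dz
    a,b=[T.T@(onz(K,p,R,*q,z)-t) for q in ((213.5,105.5),(428.5,106))]; print(dz,a.round(4),b.round(4),np.linalg.norm(a-b).round(4))
# box from w2-type view again: bar/box estimate check
im=cv2.imread('pics/w2.png')
E
```

```text
112 213 428
130 215 427
160 217 425
200 220 422
top edge 240 106
top edge 320 106
top edge 400 106
0.032 [ 0.0956 -0.0589  0.0132] [0.0956 0.0573 0.0128] 0.1162
0.034 [ 0.0959 -0.0595  0.0152] [0.0959 0.0579 0.0148] 0.1175
0.036 [ 0.0962 -0.0601  0.0172] [0.0961 0.0585 0.0168] 0.1187
```

Request:
servo_tool:
  rows:
    - [-0.5,-0.15,0,0,0,0.0012,0]
    - [-0.98,-0.15,0,0,0,0,0]
    - [-0.98,-0.15,0,0,0,0,0]
    - [-0.98,-0.15,0,0,0,0,0]
    - [-0.98,-0.15,0,0,0,0,0]

```text
t: 15.7
eef_pos: [0.5464, 0.1212, 0.1945]
tool_rot: [[0.023, 1.0, -0.001], [1.0, -0.023, 0.0], [0.0, -0.001, -1.0]]
wrist_force: [-0.5, -0.6, -3.4]
grip_width: 0.145
gripper_force: 50.0
```

Request:
servo_tool:
  rows:
    - [-0.98,-0.15,0,0,0,0,0]
    - [-0.98,-0.15,0,0,0,0,0]
    - [-0.98,-0.15,0,0,0,0,0]
    - [-0.98,-0.15,0,0,0,0,0]
    - [-0.98,-0.15,0,0,0,0,0]

```text
t: 16.12
eef_pos: [0.5291, 0.0233, 0.1946]
tool_rot: [[0.023, 1.0, -0.001], [1.0, -0.023, 0.001], [0.001, -0.001, -1.0]]
wrist_force: [0.4, 0.2, -3.7]
grip_width: 0.141
gripper_force: 50.0
```

Request:
servo_tool:
  rows:
    - [-0.98,-0.15,0,0,0,0,0]
    - [-0.98,-0.15,0,0,0,0,0]
    - [-0.98,-0.15,0,0,0,0,0]
    - [-0.98,-0.15,0,0,0,0,0]
    - [-0.98,-0.15,0,0,0,0,0]

```text
t: 16.53
eef_pos: [0.5119, -0.0744, 0.1946]
tool_rot: [[0.023, 1.0, -0.001], [1.0, -0.023, 0.001], [0.001, -0.001, -1.0]]
wrist_force: [0.2, -0.1, -3.8]
grip_width: 0.148
gripper_force: 50.0
```

Request:
servo_tool:
  rows:
    - [-0.98,-0.15,0,0,0,0,0]
    - [-0.98,-0.15,0,0,0,0,0]
    - [-0.98,-0.15,0,0,0,0,0]
    - [-0.98,-0.15,0,0,0,0,0]
    - [-0.98,-0.15,0,0,0,0,0]

```text
t: 16.95
eef_pos: [0.4946, -0.1721, 0.1946]
tool_rot: [[0.023, 1.0, -0.0], [1.0, -0.023, 0.002], [0.002, -0.0, -1.0]]
wrist_force: [-0.1, 0.5, -3.9]
grip_width: 0.144
gripper_force: 50.0
```

Request:
servo_tool:
  rows:
    - [-0.98,-0.15,0.3,0,0,0,0]
    - [-0.98,-0.15,0.3,0,0,0,0]
    - [-0.9,-0.15,0.3,0,0,0,0]
    - [-0.7,-0.15,0.3,0,0,0,0]
    - [-0.5,-0.15,0.2,0,0,0,0]

```text
t: 17.37
eef_pos: [0.4776, -0.2528, 0.1658]
tool_rot: [[0.023, 1.0, -0.0], [1.0, -0.023, 0.002], [0.002, -0.0, -1.0]]
wrist_force: [0.1, 0.8, -3.8]
grip_width: 0.145
gripper_force: 50.0
```

Request:
servo_tool:
  rows:
    - [-0.3,0,0,0,0,0,0]
    - [0,0,0,0,0,0,0]
    - [0,0,0,0,0,0,0]

```text
t: 17.62
eef_pos: [0.4784, -0.2567, 0.167]
tool_rot: [[0.021, 1.0, 0.002], [1.0, -0.021, 0.001], [0.001, 0.002, -1.0]]
wrist_force: [0.4, 0.7, -3.1]
grip_width: 0.141
gripper_force: 50.0
```

```bash
python3 - <<'E'
from h import *
import pickle
plan((0.4745,-0.2750,0.10),89.0)
s=r.get_state();print(s['grip_width'],s['wrist_force'],s['joint_positions'])
D={n:snap(n) for n in ('scene','side')}; pickle.dump(D,open('d2.pkl','wb'))
a=cv2.resize(D['scene'][0][180:345,170:330],(580,600),interpolation=cv2.INTER_CUBIC)
cv2.imwrite('pics/d2.png',a[:,:,::-1])
E
```

```text
t 17.62 pos [ 0.4784 -0.2567  0.167 ] shift units [-0.92 -0.18  3.35]
turn (pi) [ 0.0006 -0.0002 -0.0012] shift in end frame [-0.92 -0.18  3.35]
0.1412882045051792 [ 0.42994397  0.71792724 -3.07604509] [-4.02349445e+01  1.86023599e+00  1.06952528e+02  9.88653776e-02
  7.11319868e+01 -3.90578789e+01]
```

View pics/d2.png

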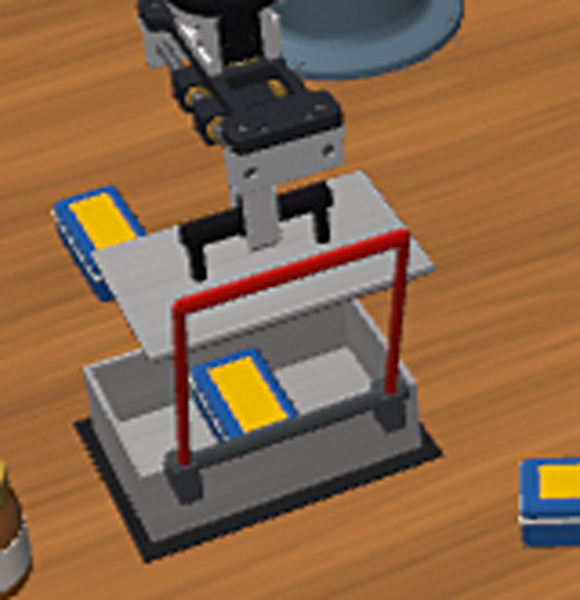

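The lid hangs level above the box, the tin is inside, and there is room between the gripper and the bail. I lower it in two stages, with a lateral correction first.

Request:
servo_tool:
  rows:
    - [-0.5,-0.1,0.3,0,0,-0.0012,0]
    - [-0.4,-0.1,0.6,0,0,0,0]
    - [0,0,0.8,0,0,0,0]
    - [0,0,0.8,0,0,0,0]
    - [0,0,0.5,0,0,0,0]

```text
t: 18.13
eef_pos: [0.4726, -0.2742, 0.104]
tool_rot: [[0.017, 1.0, -0.001], [1.0, -0.017, 0.002], [0.002, -0.001, -1.0]]
wrist_force: [-0.8, 0.0, -4.1]
grip_width: 0.147
gripper_force: 50.0
```

Request:
servo_tool:
  rows:
    - [0,0,0,0,0,0,0]
    - [0,0,0,0,0,0,0]

```text
t: 18.3
eef_pos: [0.4734, -0.2744, 0.1059]
tool_rot: [[0.017, 1.0, 0.0], [1.0, -0.017, 0.001], [0.001, 0.0, -1.0]]
wrist_force: [-0.1, 0.4, -4.0]
grip_width: 0.147
gripper_force: 50.0
```

```bash
python3 - <<'E'
from h import *
plan((0.4745,-0.2750,0.079),89.0)
print(r.get_state()['wrist_force'])
E
```

```text
t 18.3 pos [ 0.4734 -0.2744  0.1059] shift units [-0.03  0.05  1.34]
turn (pi) [ 0.0001 -0.0004  0.0001] shift in end frame [-0.03  0.05  1.34]
[-0.08947864  0.44210077 -3.95476653]
```

Request:
servo_tool:
  rows:
    - [0,0.05,0.4,0,0,0,0]
    - [0,0,0.3,0,0,0,0]
    - [0,0,0.15,0,0,0,0]
    - [0,0,0.1,0,0,0,0]

```text
t: 18.63
eef_pos: [0.4748, -0.2744, 0.0873]
tool_rot: [[0.017, 1.0, 0.001], [1.0, -0.017, 0.0], [0.0, 0.001, -1.0]]
wrist_force: [0.4, -0.2, -3.5]
grip_width: 0.142
gripper_force: 50.0
```

Request:
servo_tool:
  rows:
    - [0,0,0.1,0,0,0,0]
    - [0,0,0.1,0,0,0,0]

```text
t: 18.8
eef_pos: [0.4751, -0.2747, 0.0837]
tool_rot: [[0.017, 1.0, 0.002], [1.0, -0.017, -0.0], [-0.0, 0.002, -1.0]]
wrist_force: [1.4, -0.6, -3.9]
grip_width: 0.144
gripper_force: 50.0
```

Request:
servo_tool:
  rows:
    - [0,0,0.1,0,0,0,0]
    - [0,0,0,0,0,0,0]

```text
t: 18.97
eef_pos: [0.4748, -0.2744, 0.0814]
tool_rot: [[0.017, 1.0, 0.001], [1.0, -0.017, 0.0], [0.0, 0.001, -1.0]]
wrist_force: [0.2, 0.4, -3.6]
grip_width: 0.144
gripper_force: 50.0
```

No contact force yet, and the height is already below where the lip would have caught on the rim, so the lip is inside the box. I keep lowering.

Request:
servo_tool:
  rows:
    - [0,0,0.08,0,0,0,0]
    - [0,0,0,0,0,0,0]
    - [0,0,0,0,0,0,0]

```text
t: 19.22
eef_pos: [0.4749, -0.2746, 0.0801]
tool_rot: [[0.017, 1.0, 0.002], [1.0, -0.017, 0.0], [0.0, 0.002, -1.0]]
wrist_force: [0.1, 0.3, -3.8]
grip_width: 0.144
gripper_force: 50.0
```

Request:
servo_tool:
  rows:
    - [0,0,0.08,0,0,0,0]
    - [0,0,0,0,0,0,0]
    - [0,0,0,0,0,0,0]

```text
t: 19.47
eef_pos: [0.4752, -0.2748, 0.0789]
tool_rot: [[0.017, 1.0, 0.002], [1.0, -0.017, -0.0], [-0.0, 0.002, -1.0]]
wrist_force: [0.1, 0.0, -1.6]
grip_width: 0.144
gripper_force: 50.0
```

Contact came at TCP z = 0.079, which is exactly the seated height. I release, rise and check with the cameras.

Request:
servo_tool:
  rows:
    - [0,0,0,0,0,0,0.5]
    - [0,0,0,0,0,0,0.5]
    - [0,0,0,0,0,0,0.5]
    - [0,0,0,0,0,0,0.5]
    - [0,0,0,0,0,0,0.5]

```text
t: 19.88
eef_pos: [0.4751, -0.2747, 0.0787]
tool_rot: [[0.017, 1.0, 0.002], [1.0, -0.017, -0.0], [-0.0, 0.002, -1.0]]
wrist_force: [-0.4, 0.3, 0.0]
grip_width: 0.459
gripper_force: 0.0
```

Request:
servo_tool:
  rows:
    - [0,0,-0.5,0,0,0,0.4]
    - [0,0,-1,0,0,0,0.4]
    - [0,0,-1,0,0,0,0.4]
    - [0,0,-1,0,0,0,0.4]
    - [0,0,-1,0,0,0,0.4]

```text
t: 20.3
eef_pos: [0.4748, -0.2746, 0.1703]
tool_rot: [[0.017, 1.0, 0.002], [1.0, -0.017, -0.0], [-0.0, 0.002, -1.0]]
wrist_force: [0.3, 0.3, -0.5]
grip_width: 0.397
gripper_force: 0.0
```

Request:
servo_tool:
  rows:
    - [0,0,-1,0,0,0,0.4]
    - [0,0,-1,0,0,0,0.4]
    - [0,0,-1,0,0,0,0.4]
    - [0,0,-1,0,0,0,0.4]
    - [0,0,-1,0,0,0,0.4]

```text
t: 20.72
eef_pos: [0.4745, -0.2745, 0.2705]
tool_rot: [[0.017, 1.0, 0.002], [1.0, -0.017, -0.0], [-0.0, 0.002, -1.0]]
wrist_force: [0.5, -0.2, -0.2]
grip_width: 0.397
gripper_force: 0.0
```

Request:
servo_tool:
  rows:
    - [0,0,-0.5,0,0,0,0.4]
    - [0,0,0,0,0,0,0.4]
    - [0,0,0,0,0,0,0.4]

```text
t: 20.97
eef_pos: [0.4746, -0.2746, 0.2787]
tool_rot: [[0.017, 1.0, 0.002], [1.0, -0.017, -0.0], [-0.0, 0.002, -1.0]]
wrist_force: [0.8, 0.3, -0.5]
grip_width: 0.4
gripper_force: 0.0
```

```bash
python3 - <<'E'
from h import *
import pickle
D={n:snap(n) for n in ('scene','side','wrist')}; pickle.dump(D,open('d3.pkl','wb'))
a=cv2.resize(D['scene'][0][220:345,175:315],(400,357),interpolation=cv2.INTER_CUBIC)
b=cv2.resize(D['wrist'][0],(400,300)); b=np.vstack([b,np.zeros((57,400,3),np.uint8)])
cv2.imwrite('pics/d3.png',np.hstack([a,b])[:,:,::-1])
s=r.get_state(); print(s['eef_pos'],s['wrist_force'])
for n in D:
    im,K,p,R=D[n]; h=cv2.cvtColor(im,cv2.COLOR_RGB2HSV); H,S,V=[h[:,:,i].astype(int) for i in range(3)]
    m=((H<5)|(H>174))&(S>150)&(V>80); v,u=np.nonzero(m); print(n,cv2.approxPolyDP(cv2.convexHull(np.c_[u,v].astype(np.int32)),3,True)[:,0].tolist())
E
```

```text
[ 0.47399909 -0.27406519  0.27676926] [-0.54239435 -0.14244456  0.59682121]
scene [[278, 287], [219, 306], [5, 11], [282, 244]]
side [[319, 184], [308, 140], [330, 117], [340, 157]]
wrist [[502, 148], [505, 156], [486, 301], [412, 300], [380, 274], [385, 154]]
```

View pics/d3.png

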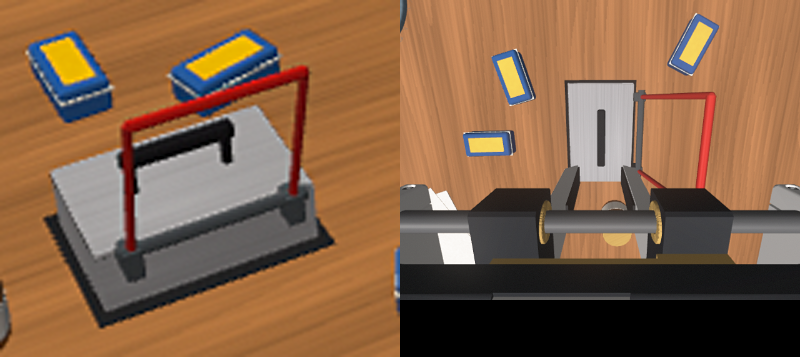

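The lid sits flush on the box all round, and the bail has not moved: its bar still spans roughly (219,264) to (282,244). I now straddle the bar from above and grip it.

Request:
servo_tool:
  rows:
    - [0,1,0,0,0,0,0.4]
    - [0,1,0,0,0,0,0.4]
    - [0,1,0,0,0,0,0.4]
    - [0,1,0,0,0,0,0.4]
    - [0,1,0,0,0,0,0.4]

```text
t: 21.53
eef_pos: [0.575, -0.2759, 0.277]
tool_rot: [[0.017, 1.0, -0.001], [1.0, -0.017, 0.002], [0.002, -0.001, -1.0]]
wrist_force: [0.4, -0.7, -0.1]
grip_width: 0.399
gripper_force: 0.0
```

Request:
servo_tool:
  rows:
    - [0,0.9,0,0,0,0,0.4]
    - [0,0,0,0,0,0,0.4]
    - [0,0,0,0,0,0,0.4]

```text
t: 21.78
eef_pos: [0.5923, -0.2761, 0.2769]
tool_rot: [[0.016, 1.0, -0.001], [1.0, -0.016, 0.002], [0.002, -0.001, -1.0]]
wrist_force: [0.2, 0.2, 0.8]
grip_width: 0.403
gripper_force: 0.0
```

```bash
python3 - <<'E'
from h import *
plan((0.593,-0.2763,0.2076),89.0)
im,K,p,R=snap('wrist'); h=cv2.cvtColor(im,cv2.COLOR_RGB2HSV); H,S,V=[h[:,:,i].astype(int) for i in range(3)]
m=((H<5)|(H>174))&(S>150)&(V>80)
for v in (180,200,220,240):
    u=np.nonzero(m[v])[0]; 
    if len(u): print(v,u.min(),u.max(),onz(K,p,R,u.mean(),v,.2266).round(4))
v,u=np.nonzero(m); print(cv2.approxPolyDP(cv2.convexHull(np.c_[u,v].astype(np.int32)),3,True)[:,0].tolist())
E
```

```text
t 21.78 pos [ 0.5923 -0.2761  0.2769] shift units [-0.01  0.04  3.47]
turn (pi) [-0.0003 -0.0005  0.0004] shift in end frame [-0.01  0.04  3.47]
180 314 327 [ 0.5935 -0.223   0.2266]
200 314 326 [ 0.593  -0.2366  0.2266]
220 314 326 [ 0.5927 -0.2506  0.2266]
240 314 326 [ 0.5925 -0.2651  0.2266]
[[322, 147], [327, 153], [326, 335], [315, 336], [288, 286], [279, 154]]
```

Request:
servo_tool:
  rows:
    - [0,0,1,0,0,0,0.4]
    - [0,0,1,0,0,0,0.4]
    - [0,0,1,0,0,0,0.4]
    - [0,0,0.4,0,0,0,0.4]
    - [0,0,0,0,0,0,0.4]

```text
t: 22.25
eef_pos: [0.5906, -0.2758, 0.2079]
tool_rot: [[0.018, 1.0, -0.003], [1.0, -0.018, 0.003], [0.003, -0.003, -1.0]]
wrist_force: [0.2, 1.2, 0.0]
grip_width: 0.399
gripper_force: 0.0
```

Request:
servo_tool:
  rows:
    - [0,0,0,0,0,0,0]
    - [0,0,0,0,0,0,0]
    - [0,0,0,0,0,0,0]
    - [0,0,0,0,0,0,0]
    - [0,0,0,0,0,0,0]
  force: 20

```text
t: 22.67
eef_pos: [0.5931, -0.2769, 0.2118]
tool_rot: [[0.017, 1.0, 0.003], [1.0, -0.017, -0.001], [-0.001, 0.003, -1.0]]
wrist_force: [-1.0, 0.4, 1.7]
grip_width: 0.099
gripper_force: 20.0
```

```bash
python3 - <<'E'
from h import *
s=r.get_state(); print(s['eef_pos'],s['grip_width'],s['gripper_force'],s['wrist_force'])
a=np.linspace(1.85,0,21); x=-.164*np.cos(a)/.02; z=.164*np.sin(a)/.02
print(np.c_[np.diff(x),-np.diff(z)].round(2).tolist())
E
```

```text
[ 0.59308332 -0.27690622  0.21183459] 0.09875722416655536 20.009889900684357 [-1.0251549   0.44493273  1.68701589]
[[-0.74, -0.18], [-0.75, -0.11], [-0.76, -0.04], [-0.76, 0.03], [-0.75, 0.1], [-0.74, 0.17], [-0.72, 0.24], [-0.69, 0.31], [-0.66, 0.37], [-0.63, 0.43], [-0.58, 0.48], [-0.54, 0.54], [-0.48, 0.58], [-0.43, 0.63], [-0.37, 0.66], [-0.31, 0.69], [-0.24, 0.72], [-0.17, 0.74], [-0.1, 0.75], [-0.04, 0.76]]
```

Request:
servo_tool:
  rows:
    - [0,-0.74,-0.18,0,0,0,0]
    - [0,-0.75,-0.11,0,0,0,0]
    - [0,-0.76,-0.04,0,0,0,0]
    - [0,-0.76,0.03,0,0,0,0]
    - [0,-0.75,0.1,0,0,0,0]

```text
t: 23.08
eef_pos: [0.5182, -0.2755, 0.2164]
tool_rot: [[0.017, 1.0, 0.006], [1.0, -0.017, -0.001], [-0.001, 0.006, -1.0]]
wrist_force: [1.4, 1.4, 1.7]
grip_width: 0.099
gripper_force: 20.0
```

Request:
servo_tool:
  rows:
    - [0,-0.74,0.17,0,0,0,0]
    - [0,-0.72,0.24,0,0,0,0]
    - [0,-0.69,0.31,0,0,0,0]
    - [0,-0.66,0.37,0,0,0,0]
    - [0,-0.63,0.43,0,0,0,0]

```text
t: 23.5
eef_pos: [0.449, -0.2743, 0.1852]
tool_rot: [[0.017, 1.0, 0.004], [1.0, -0.017, -0.001], [-0.001, 0.004, -1.0]]
wrist_force: [0.2, -0.1, 1.0]
grip_width: 0.099
gripper_force: 20.0
```

Request:
servo_tool:
  rows:
    - [0,-0.58,0.48,0,0,0,0]
    - [0,-0.54,0.54,0,0,0,0]
    - [0,-0.48,0.58,0,0,0,0]
    - [0,-0.43,0.63,0,0,0,0]
    - [0,-0.37,0.66,0,0,0,0]

```text
t: 23.92
eef_pos: [0.4011, -0.2734, 0.1266]
tool_rot: [[0.017, 1.0, 0.004], [1.0, -0.017, -0.001], [-0.0, 0.004, -1.0]]
wrist_force: [2.7, 1.5, -0.7]
grip_width: 0.096
gripper_force: 20.0
```

```bash
python3 - <<'E'
from h import *
a=1.85*.25; b=np.array([.5477-.164*np.cos(a),-.2775,.069+.164*np.sin(a)]); print('bar expected',b)
plan(b-[0,0,.0148],89); plan((.3837,-.278,.069-.0148),89)
s=r.get_state(); print(s['grip_width'],s['wrist_force'],s['wrist_torque'],s['joint_positions'])
E
```

```text
bar expected [ 0.40092987 -0.2775      0.14217464]
t 23.92 pos [ 0.4011 -0.2734  0.1266] shift units [-0.21 -0.   -0.04]
turn (pi) [0.0012 0.0001 0.0001] shift in end frame [-0.21 -0.   -0.04]
t 23.92 pos [ 0.4011 -0.2734  0.1266] shift units [-0.24 -0.88  3.62]
turn (pi) [0.0012 0.0001 0.0001] shift in end frame [-0.25 -0.87  3.62]
0.09567486453507279 [ 2.65521673  1.45524268 -0.652121  ] [ 0.16283584 -0.682656    0.0935906 ] [-47.77486436  -3.40887938 116.72355787   0.15045461  66.52059114
 -46.84767947]
```

Request:
servo_tool:
  rows:
    - [0,-0.31,0.69,0,0,0,0]
    - [0,-0.24,0.72,0,0,0,0]
    - [0,-0.17,0.74,0,0,0,0]
    - [0,-0.1,0.75,0,0,0,0]
    - [0,-0.04,0.6,0,0,0,0]

```text
t: 24.33
eef_pos: [0.3841, -0.2731, 0.0559]
tool_rot: [[0.017, 1.0, 0.003], [1.0, -0.017, -0.0], [-0.0, 0.003, -1.0]]
wrist_force: [1.2, 1.5, 0.7]
grip_width: 0.102
gripper_force: 20.0
```

Request:
servo_tool:
  rows:
    - [0,0,0.1,0,0,0,0]
    - [0,0,0.1,0,0,0,0]
    - [0,0,0,0,0,0,0]

```text
t: 24.58
eef_pos: [0.3841, -0.273, 0.053]
tool_rot: [[0.017, 1.0, 0.001], [1.0, -0.017, 0.001], [0.001, 0.001, -1.0]]
wrist_force: [-1.0, 0.7, 2.7]
grip_width: 0.096
gripper_force: 20.0
```

Request:
servo_tool:
  rows:
    - [0,0,0.15,0,0,0,0]
    - [0,0,0,0,0,0,0]
    - [0,0,0,0,0,0,0]

```text
t: 24.83
eef_pos: [0.3841, -0.2737, 0.0519]
tool_rot: [[0.016, 1.0, 0.001], [1.0, -0.016, -0.0], [-0.0, 0.001, -1.0]]
wrist_force: [-6.1, 5.4, 16.5]
grip_width: 0.096
gripper_force: 20.0
```

Request:
servo_tool:
  rows:
    - [0,0,0.1,0,0,0,0]
    - [0,0,0,0,0,0,0]
    - [0,0,0,0,0,0,0]

```text
t: 25.08
eef_pos: [0.3841, -0.2746, 0.0508]
tool_rot: [[0.015, 1.0, 0.0], [1.0, -0.015, -0.002], [-0.002, 0.0, -1.0]]
wrist_force: [-8.6, 3.8, 22.4]
grip_width: 0.1
gripper_force: 20.0
```

The stop is firm: 22 N of reaction with almost no travel. I release with a small opening, to stay clear of the box front, and withdraw upward.

Request:
servo_tool:
  rows:
    - [0,0,-0.1,0,0,0,0.22]
    - [0,0,0,0,0,0,0.22]
    - [0,0,0,0,0,0,0.22]
    - [0,0,-0.3,0,0,0,0.22]
    - [0,0,-0.6,0,0,0,0.22]

```text
t: 25.5
eef_pos: [0.3827, -0.2718, 0.0661]
tool_rot: [[0.017, 1.0, -0.001], [1.0, -0.017, 0.003], [0.003, -0.001, -1.0]]
wrist_force: [0.1, -0.3, -0.5]
grip_width: 0.223
gripper_force: 0.0
```

Request:
servo_tool:
  rows:
    - [0,0,-1,0,0,0,0.22]
    - [0,0,-1,0,0,0,0.22]
    - [0,0,-1,0,0,0,0.22]
    - [0,0,-1,0,0,0,0.22]
    - [0,0,-1,0,0,0,0.22]

```text
t: 25.92
eef_pos: [0.3834, -0.2728, 0.1682]
tool_rot: [[0.017, 1.0, 0.001], [1.0, -0.017, 0.0], [0.0, 0.001, -1.0]]
wrist_force: [0.5, 0.2, -0.5]
grip_width: 0.22
gripper_force: 0.0
```

Request:
servo_tool:
  rows:
    - [0,0,-1,0,0,0,0.22]
    - [0,0,-1,0,0,0,0.22]
    - [0,0,-1,0,0,0,0.22]
    - [0,0,0,0,0,0,0.22]
    - [0,0,0,0,0,0,0.22]

```text
t: 26.33
eef_pos: [0.3838, -0.2733, 0.2278]
tool_rot: [[0.017, 1.0, 0.003], [1.0, -0.017, -0.001], [-0.001, 0.003, -1.0]]
wrist_force: [0.5, 0.2, -0.4]
grip_width: 0.218
gripper_force: 0.0
```

```bash
python3 - <<'E'
from h import *
import pickle
print(r.get_state()['wrist_force'])
box=np.array([.4737,-.2745]); a=np.radians(-1); X=np.array([np.cos(a),np.sin(a),0]);Y=np.array([-np.sin(a),np.cos(a),0]); O=np.array([*box,0])
D={n:snap(n) for n in('scene','side','wrist')}; D0=pickle.load(open('d0.pkl','rb'))
for n,(im,K,p,R) in D.items():
    h=cv2.cvtColor(im,cv2.COLOR_RGB2HSV); H,S,V=[h[:,:,i].astype(int) for i in range(3)]
    m=(((H<5)|(H>174))&(S>150)&(V>70)); m[:100,:100]=0; v,u=np.nonzero(m)
    if len(u): print(n,len(u),cv2.approxPolyDP(cv2.convexHull(np.c_[u,v].astype(np.int32)),2,True)[:,0].tolist())
    print('  expected bar ends',[proj(K,p,R,O-.090*X+s*.07*Y+[0,0,.069]).round(1).tolist() for s in(-1,1)],'hinge',[proj(K,p,R,O+.074*X+s*.07*Y+[0,0,.069]).round(1).tolist() for s in(-1,1)])
    if n!='wrist':
        d=np.abs(im.astype(int)-D0[n][0]).max(2)>40
        for nm,(x0,y0,x1,y1) in {'scene':{'mug':(372,268,425,320),'jar':(143,302,180,348),'spat':(465,193,532,250)},'side':{'mug':(215,205,262,246),'jar':(357,133,382,164),'spat':(155,345,266,395)}}[n].items(): print('  changed px',nm,int(d[y0:y1,x0:x1].sum()))
E
```

```text
[ 0.46156423  0.21821629 -0.37814588]
scene 408 [[275, 283], [217, 303], [197, 266], [251, 249]]
  expected bar ends [[197.8, 266.7], [251.0, 250.0]] hinge [[220.4, 307.3], [277.1, 287.8]]
  changed px mug 0
  changed px jar 0
  changed px spat 0
side 101 [[387, 177], [367, 205], [380, 175]]
  expected bar ends [[387.5, 177.7], [368.4, 204.9]] hinge [[341.5, 160.8], [320.9, 186.4]]
  changed px mug 0
  changed px jar 92
  changed px spat 0
wrist 3035 [[478, 154], [461, 292], [321, 292], [317, 288], [317, 155], [320, 151], [475, 151]]
  expected bar ends [[320.7, 289.9], [320.8, 156.2]] hinge [[472.7, 289.9], [488.1, 156.3]]
```

The bail bar matches its fully-down position to within about 1 px in the scene and side views. In the scene view the mug, jar and spatula show no changed pixels. I'm handing in.

```bash
python3 -c "
from h import *
print(r.sign_off())"
```

```text
the job is handed in; nothing more can be done
None
```

The job is handed in at about 26 s: the leftmost blue tin lies flat and right way up in the box, the lid is seated, the bail is fully down, and the mug, jar and spatula were not moved.

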